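# Push a praline carrier round the corner of a transfer track

## Task

Push the loaded carrier along its guide rails, round the corner and on into the end station, until the spring pawl has snapped shut behind it; then let go and move clear. Slide it gently along the track without lifting it or forcing it if it jams, keep the three pralines on top upright, and leave everything else on the bench where it stands.

Things in the scene. Friction and masses are not known exactly. Their poses are not given: they have to be found in the camera images.
- track: Fixed steel plate, 375 x 310 x 4 mm, with two guide rails (10 mm high above the plate, 6 mm thick) forming an L-shaped channel 95 mm wide, open above. Origin on the table under the plate's middle (within 13 mm). In its frame leg A runs along -y (centreline x = -112.5 mm), then a 90 degree left bend, then leg B along +x (centreline y = -87.5 mm) to the end station, a bracket with a sprung buffer.
- mouth (a point): Middle of the open end of leg A, on the plate's upper face, at (-112.5, 143, 4) mm in the track's frame, axes as the track's. Here the rails are flared 14 mm on either side; they narrow to the 95 mm channel 83 mm further in (-y). The bend begins 118 mm in. Unjammed, the carrier never needs a push of more than 20 N, up to the hard stop.
- bend_centre (a point): Centre of curvature of the bend, on the plate's upper face, at (0, 25, 4) mm in the track's frame. Inner rail face at radius 65 mm, outer 160 mm, channel centreline 112.5 mm. Axes as the track's.
- pawl (a joint): Dark latch arm of the end station; rad, 0 = shut (sprung), up to 0.7 as the passing carrier swings it aside (up to 12 N). The station is clamped anywhere over 30 mm of leg B: latched, the carrier's centre is at x = 72 to 102 mm in the track's frame, to be found by feel. Press the carrier on, 14 mm into the soft buffer (1 to 6 N), to its hard stop; short of it the pawl may stay propped open.
- carrier: Loose square aluminium block, 88 x 88 mm, 30 mm high, upright corners rounded to 15 mm, 0.3 to 0.55 kg, flat sides; origin at the centre of its underside, which slides on the plate (4 mm above the table). It starts in the flared mouth of leg A, a little askew, and makes a quarter turn with the bend. More than 40 N on it from the robot counts as forcing it.
- bonbon0: Loose chocolate praline, 28 mm across, 16 mm high, standing free on the carrier's top; origin at the centre of its underside.
- bonbon1: Loose chocolate praline, 28 mm across, 16 mm high, standing free on the carrier's top; origin at the centre of its underside.
- bonbon2: Loose chocolate praline, 28 mm across, 16 mm high, standing free on the carrier's top; origin at the centre of its underside.
- cutter: Loose steel cutter ring, 48 mm across, 30 mm high, standing on the plate inside the L; origin at its underside's centre.
- nozzle: Loose conical steel piping nozzle, 28 mm across, 42 mm high, standing on the plate inside the L; origin at its underside's centre.
- bowl: Loose steel bowl, 120 mm across, 55 mm high, on the bench; origin at its underside's centre.
- jar: Loose lidded jar, 60 mm across, 85 mm high, on the bench; origin at its underside's centre.
- spatula: Loose spatula, 260 mm long, lying on the bench along its own x, near its middle the origin.
- cup: Loose white cup, 60 mm across, 50 mm high, on the bench; origin at its underside's centre.
- scraper: Loose flat steel scraper plate, 120 x 75 x 8 mm, lying on the bench; origin at its underside's centre.
There are look-alikes about, which are no part of the job. Of the things that look like the carrier, take the one that is farthest from the robot's base at the start.

How it is judged (in metres and radians):
On the way, in this order (a step that is already met when the one before it is completed fails the run):
1. the carrier is in the middle of the bend, between the rails (horizontal distance between carrier and bend_centre between 0.1 and 0.125 m and x of carrier in the frame of bend_centre below -0.03 m and y of carrier in the frame of bend_centre below -0.03 m), for 0.1 s.
2. the carrier, in leg B, has swung the pawl aside (value of joint pawl above 0.25 rad and x of carrier in the frame of track above -0.02 m and contact force between pawl and carrier above 0.3 N), for 0.02 s.
At the end, for the whole second after the job is handed in: The carrier stands still, flat on the plate, in the end station: its centre beyond x = 60 mm in the track's frame and within 7 mm of leg B's centreline, with the pawl shut behind it (under 0.1 rad); all three pralines stand upright (within 0.3 rad) on the carrier, within 42 mm of its centre (value of joint pawl below 0.1 rad and x of carrier in the frame of track above 0.06 m and y of carrier in the frame of track between -0.0945 and -0.0805 m and z of carrier in the frame of track below 0.007 m and angle between carrier's own z axis and vertical below 0.05 rad and horizontal distance between each of bonbon0, bonbon1, bonbon2 and carrier below 0.042 m and angle between each of bonbon0, bonbon1, bonbon2's own z axis and vertical below 0.3 rad and linear speed of carrier below 0.01 m/s); the robot touches nothing.
It fails at once if the carrier is forced (more than 40 N from the robot) (contact force between any of the arm, the fingers and carrier above 40 N).
It fails at once if the carrier is lifted or tipped off the plate (z of carrier in the frame of track above 0.014 m or angle between carrier's own z axis and vertical above 0.15 rad).
It fails at once if a praline falls over or off the carrier (angle between any of bonbon0, bonbon1, bonbon2's own z axis and vertical above 0.6 rad or z of any of bonbon0, bonbon1, bonbon2 in the frame of carrier below 0.02 m).
It fails at once if a thing that has no part in the job is moved by more than 20 mm (distance of any of cutter, nozzle, bowl, jar, spatula, cup, scraper from where it was at the start of the episode above 0.02 m).
It also fails if it takes over 64 s, if anything falls off the work surface, if the arm or the gripper's body presses on something with over 40 N, if the wrist force passes 120 N, or if a joint passes its speed limit or range.

## Robot

A 7-joint arm with a two-finger parallel gripper is mounted at the origin on the work surface. World frame = base frame: x ahead of the robot, y to its left, z up, the work surface at z = 0. Lengths are in mm, angles in degrees, forces in N, time in s.
With the tool pointing down it reaches from about 400 to 925 mm from the base axis. Payload 5.6 kg.
Tool frame: the origin (TCP) lies at the very end of the fingers, on their centre line; the grasp point (between the pads) lies 19 mm behind it; z points along the fingers, x is the direction in which the jaws open and shut, and the axes are right-handed (so a half turn about z gives the same grasp; the last joint's range is limited). The gripper opens to 85 mm and grips with 20 to 120 N. Pads are 22 mm wide; open, the fingers measure 114 mm over their backs; the gripper's body (76 mm by 85 mm) begins 54 mm behind the grasp point. The pads swing forward as they close: fully open they stand 13 mm farther back than shut.
Start: joints at [-68.354, 26.786, -0.665, 91.828, 0.344, 61.387, -3.226], TCP at [265.559, 593.285, 231.29] pointing down, gripper open.
Joint ranges: [-144.91, 144.91], [-17.63, 115.5], [-89.93, 88.59], [15.96, 139.68], [-74.01, 254.01], [8.47, 105.57], [-167.45, 167.45]. Speed limits (degrees/s): [147.25, 147.25, 180, 180, 180, 180, 180].

## Interface

Orientations are given as a 3x3 rotation matrix whose columns are the frame's x, y, z axes.
In Python, from cell import env gives the robot as it stands.
- The arm moves only by the tool play_rows, never from a script. Its argument "steps" is a list that holds one entry, the list of rows, each a list of 7 numbers: the shift along the tool's x, y, z in units of 40 mm (1.0 is 40 mm), then the turn, a rotation vector about the tool's x, y, z in units of 5 degrees (1.0 is 5 degrees), then the opening, from -1 (shut) to 1 (fully open). A call has 1 to 12 rows; each row shifts and turns the commanded pose from where the row before left it, along the tool's axes as they then stand; what a row does not reach is not made up. A row lasts 1/12 s, in which the tool goes at most 41.7 mm and 7.16 degrees, less where a joint would pass 70% of its speed; a pose out of reach is approached as far as the arm can. A call is refused whole if a number of a shift passes 1 or a number of a turn 1, either way. A call with a gripper value outside its range is refused whole. The fingers move at their own pace and stop on an object; "newtons" is the grip in N (left out, the last holds). Time passes only in rows, so rows that do not move let the fingers close. It gives the time, the measured TCP pose, the force and the opening at its end, in the units of the state.
- env.observe(): the state, without advancing time (a new reading comes with each control period).
- env.capture(name): name is "scene" or "top" or "wrist"; returns a dict with "color" (480x640x3 uint8, red, green, blue), "fov_y" (degrees; the focal length in pixels is half the picture's height over the tangent of half this angle, whatever the lens; pixels are square), "cx", "cy" (the principal point, pixels), "view" (4x4, takes a point from world to camera coordinates). Camera axes: x right, y up, looking along -z (the intrinsics and any distortion apply to the point x, -y, -z); pixel columns grow to the right and rows downward; lengths in mm; the calibration is good to about 2 mm. A picture is of the moment at which its call begins. There is no depth.
- env.close_job(): hands the job in, once; it reports no verdict.
The state is a dict: "time": time; "qpos": joint angles; "joint_vel": joint speeds; "tau": joint torques, N m; "position": TCP position; "eef_rot": TCP orientation; "contact_force": force on the tool from outside, world axes, zero at the start; "moment": the same for the moment, N m; "gripper_width": finger opening in mm.
Only numpy, scipy, OpenCV 4.12 (cv2) and the standard library are available. Lean on these libraries where they do the work, as an engineer would, in place of code of your own. Each camera call takes 0.05 s, during which the arm holds its last target. There are 200 camera calls.

## Working session

There is one attempt and no reset: what is moved stays moved. The work goes in short steps, Python scripts to look and compute and a tool call to move; the robot and the scene stay as the last step left them, time stands still between calls to the robot, and variables do not carry over. Pictures are saved under pics/ and viewed, about 8 in all and at most 12, crops included, and the job is handed in when it is done.

Besides the shell and the picture viewer there is one more tool, called after "Request:" as a command line: name --argument value ..., lists and objects as JSON in quotes. play_rows: Moves the arm, as the interface text tells. Its arguments: {"type":"object","properties":{"steps":{"type":"array","items":{"type":"array","items":{"type":"array","items":{"type":"number"}}}},"newtons":{"type":"number"}},"required":["steps"]}

```bash
mkdir -p pics; ls; python3 - <<'E'
from cell import env
import cv2,numpy as np
for n in ("scene","top"):
    c=env.capture(n); cv2.imwrite(f"pics/{n}0.png",c["color"][:,:,::-1])
    print(n,c["fov_y"],c["cx"],c["cy"],np.round(c["view"],4).tolist(),[k for k in c])
s=env.observe(); print(s)
E
```

```text
pics
scene 47.38227739309912 321.3048586751154 235.31988523174317 [[0.2653, 0.9641, -0.0062, -169.1637], [-0.6258, 0.1771, 0.7596, 293.1531], [0.7335, -0.1976, 0.6503, -1766.3894], [0.0, 0.0, 0.0, 1.0]] ['color', 'fov_y', 'cx', 'cy', 'view']
top 53.80566365105974 316.71544843208255 237.86778323997 [[0.0007, -1.0, -0.0013, 3.9831], [0.9828, 0.0004, 0.1849, -538.0001], [-0.1849, -0.0014, 0.9828, -1206.9782], [0.0, 0.0, 0.0, 1.0]] ['color', 'fov_y', 'cx', 'cy', 'view']
{'time': 0.1, 'qpos': array([-68.35518654,  26.83007447,  -0.66386948,  91.87568837,
         0.34448539,  61.38664813,  -3.22589973]), 'joint_vel': array([-0.00807081, -0.11203177, -0.01229409, -0.12993666,  0.06724795,
       -0.06174669, -0.01729986]), 'tau': array([ 7.82404604e-04, -5.33524203e+01,  2.14886363e-02, -2.51966983e+01,
        1.14952555e-02,  4.32421992e-03, -5.45026637e-06]), 'position': array([265.37111239, 592.81398832, 230.4432264 ]), 'eef_rot': array([[ 4.08534846e-01,  9.12742575e-01, -5.21578204e-04],
       [ 9.12741368e-01, -4.08535157e-01, -1.49033277e-03],
       [-1.57337320e-03,  1.32786866e-04, -9.99998753e-01]]), 'contact_force': array([ 0.06453525,  0.50525031, -0.08841997]), 'moment': array([-0.01092184,  0.02133561,  0.017501  ]), 'gripper_width': 85.61701307959673}
```

View pics/top0.png

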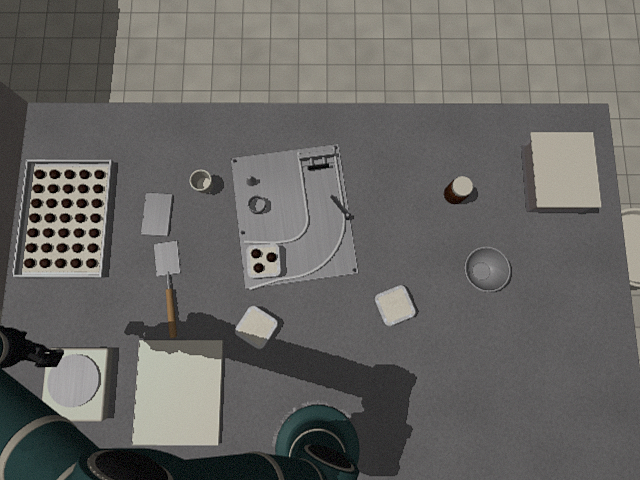

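View pics/scene0.png

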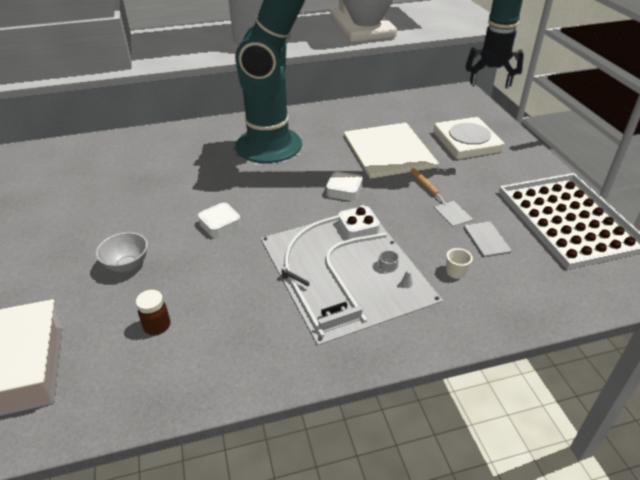

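Three carrier-like blocks in the top view: (264,260) in the track's mouth with three pralines, (256,326) and (396,306) both empty and nearer the base (~(317,440)). The one at (264,260) is farthest from the base and loaded, so it is the carrier. I'll confirm in an enlarged crop.

```bash
cat > h.py <<'E'
import numpy as np,cv2
def cam(c):
    f=240/np.tan(np.radians(c["fov_y"]/2)); V=np.array(c["view"]); return f,c["cx"],c["cy"],V
def ray(c,uv,z):
    f,cx,cy,V=cam(c); d=np.array([(uv[0]-cx)/f,-(uv[1]-cy)/f,-1.]); R=V[:3,:3]
    o=-R.T@V[:3,3]; w=R.T@d; return o+w*(z-o[2])/w[2]
def proj(c,p):
    f,cx,cy,V=cam(c); q=V[:3,:3]@np.array(p,float)+V[:3,3]; return np.array([cx+f*q[0]/-q[2],cy-f*q[1]/-q[2]])
E
python3 - <<'E'
import cv2
a=cv2.imread("pics/top0.png")[138:298,225:365]
cv2.imwrite("pics/c1.png",cv2.resize(a,None,fx=3.75,fy=3.75,interpolation=cv2.INTER_CUBIC)[:600])
E
```

```text
(no output)
```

View pics/c1.png

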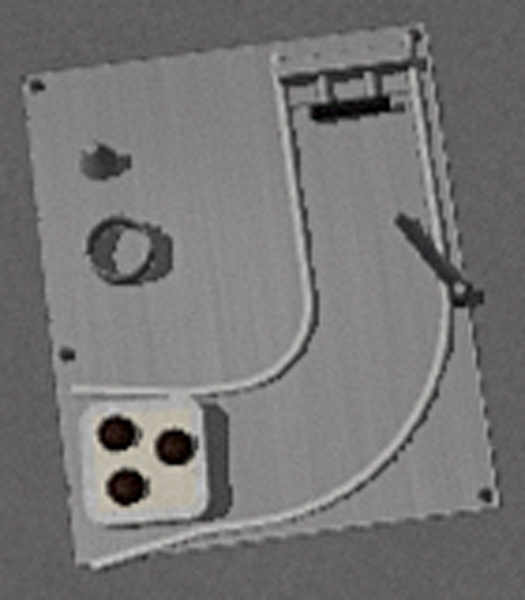

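The crop shows the loaded carrier (white, three pralines) at crop (145,462), in the mouth. The pawl arm is at crop (430,255), the buffer at (350,108), and the plate corners at (25,75), (422,25), (497,507) and (80,565). Next I fit the track pose from the rails' lines and arcs.

```bash
cat > fit.py <<'E'
import numpy as np,cv2,json
from scipy.optimize import least_squares
from h import *
from cell import env
c=env.capture("top"); g=c["color"].astype(int)
cor=[ray(c,(225+u/3.75,138+v/3.75),4)[:2] for u,v in [(25,75),(422,25),(497,507),(80,565)]]
# plate corners in track: (+x,+y),(+x,-y),(-x,-y),(-x,+y)
C=np.array(cor); ctr=C.mean(0); ex=(C[0]+C[1]-C[2]-C[3])/2; th=np.arctan2(ex[1],ex[0])
print("plate",np.round(C,1).tolist(),ctr,np.degrees(th),np.linalg.norm(ex))
mn=g.min(2)[138:298,225:365]
ys,xs=np.nonzero(mn>165); print(len(xs),np.percentile(mn,[50,90,97]))
P=np.array([ray(c,(x+225,y+138),14)[:2] for x,y in zip(xs,ys)])
def tr(p,P):
    co,s=np.cos(p[2]),np.sin(p[2]); d=P-p[:2]; return np.c_[co*d[:,0]+s*d[:,1],-s*d[:,0]+co*d[:,1]]
def res(p,P):
    q=tr(p,P); a=q-[0,25]
    r=np.where(a[:,0]>0,-a[:,1],np.where(a[:,1]>0,-a[:,0],np.hypot(*a.T)))
    return np.where(r>112,r-163,r-62),q
p=np.array([*ctr,th])
for w in (14,10,6,5):
    r,q=res(p,P); k=(abs(r)<w)&(q[:,1]<55)&(q[:,0]<90)
    s=least_squares(lambda p:res(p,P[k])[0],p,loss="soft_l1",x_scale=[1,1,.01]); p=s.x
    print(w,k.sum(),p[:2],np.degrees(p[2]),np.sqrt(np.mean(s.fun**2)))
# carrier top: white blob at z=34
m=(mn>165).astype(np.uint8); hsv=g[138:298,225:365]
m2=((mn>150)).astype(np.uint8); m2=cv2.morphologyEx(m2,cv2.MORPH_OPEN,np.ones((5,5)));
n,l,st,ce=cv2.connectedComponentsWithStats(m2); 
for i in range(1,n):
    if st[i,4]>100:
        cnt=cv2.findContours((l==i).astype(np.uint8),0,1)[0][0]; rr=cv2.minAreaRect(cnt)
        w=ray(c,(rr[0][0]+225,rr[0][1]+138),34); print("blob",st[i],rr,w,"track",tr(p,w[None,:2]))
np.save("track.npy",p)
E
python3 fit.py
```

```text
plate [[778.1, 246.7], [818.2, -55.1], [449.0, -106.7], [406.9, 194.5]] [613.04340513  69.86873483] 7.984755076452643 373.8336841221539
903 [127. 140. 169.]
14 238 [602.41489025  69.63662133] 7.621909966105931 0.9634847380244603
10 232 [602.47141592  69.62090476] 7.697128659005221 0.9613985346618663
6 232 [602.47141597  69.62090474] 7.697128712101488 0.9613985342676372
5 232 [602.47141597  69.62090474] 7.697128712101488 0.9613985342676372
blob [ 35 103  19  12 161] ((44.0, 108.5), (11.0, 18.0), 90.0) [517.4143756  132.33958698  34.        ] track [[-75.89034676  73.54582576]]
blob [ 22 118   9  21 150] ((26.0, 128.0), (20.0, 8.0), 90.0) [464.72932016 179.26753886  34.        ] track [[-121.81533854  127.10740589]]
blob [ 36 120  19  18 216] ((45.0, 128.5), (17.0, 18.0), 90.0) [463.41489499 128.63304447  34.        ] track [[-129.89972877   77.10518224]]
```

```bash
cat >> h.py <<'E'
T=np.load("track.npy"); co,si=np.cos(T[2]),np.sin(T[2]); RT=np.array([[co,-si],[si,co]])
def w2t(p): return RT.T@(np.array(p)[:2]-T[:2])
def t2w(p): return T[:2]+RT@np.array(p)
def st(env,goal=None,z=None,head=None):
    s=env.observe(); p=s["position"]; R=s["eef_rot"]; t=w2t(p); h=np.degrees(np.arctan2(R[1,1],R[0,1])-T[2])
    print("t %.2f track xy %.1f %.1f z %.1f heading %.1f tilt %.2f F(track) %s Fz %.1f w %.1f"%(s["time"],*t,p[2],h,np.degrees(np.arccos(-R[2,2])),np.round(RT.T@s["contact_force"][:2],1),s["contact_force"][2],s["gripper_width"]))
    if goal is not None:
        d=np.array([*(t2w(goal)),z])-p; print("shift units(tool)",np.round(R.T@d/40,2),"turn z units",round(-((head-h+180)%360-180)/5,2))
E
python3 - <<'E'
from h import *
from cell import env
c=env.capture("top")
f=lambda u,v,z:np.round(w2t(ray(c,(225+u/3.75,138+v/3.75),z)),1)
print("carrier",f(145,462,34),"corners",f(80,400,34),f(208,398,34),f(210,522,34),f(90,525,34))
print("pawl tip,pivot",f(400,217,20),f(460,292,20),"buffer",f(350,108,18),"bonbons",f(118,433,50),f(176,446,50),f(127,485,50))
st(env,(-112.5,185),60,-90)
E
```

```text
carrier [-113.5   92.2] corners [-62.8 133.3] [-73.6  42.3] [-162.1   51.5] [-152.9  135.8]
pawl tip,pivot [  44.7 -113.6] [ -17.4 -149.3] buffer [133.9 -88.4] bonbons [-92.9 107.2] [-107.6   67.8] [-130.4  105. ]
t 0.20 track xy -263.9 563.7 z 230.7 heading -31.8 tilt 0.06 F(track) [-0.2  0.8] Fz -0.6 w 85.4
shift units(tool) [-6.05  8.21  4.27] turn z units 11.64
```

Request:
play_rows --steps '[[[-0.5, 0.68, 0.15, 0, 0, 0, -1], [-0.5, 0.68, 0.15, 0, 0, 0, -1], [-0.5, 0.68, 0.15, 0, 0, 0, -1], [-0.5, 0.68, 0.15, 0, 0, 0, -1], [-0.5, 0.68, 0.15, 0, 0, 0, -1], [-0.5, 0.68, 0.15, 0, 0, 0, -1], [-0.5, 0.68, 0.15, 0, 0, 0, -1], [-0.5, 0.68, 0.15, 0, 0, 0, -1], [-0.5, 0.68, 0.15, 0, 0, 0, -1], [-0.5, 0.68, 0.15, 0, 0, 0, -1], [-0.5, 0.68, 0.15, 0, 0, 0, -1], [-0.5, 0.68, 0.15, 0, 0, 0, -1]]]'

```text
time: 1.2
position: [466.0, 239.4, 159.1]
eef_rot: [[0.408, 0.913, 0.0], [0.913, -0.408, 0.0], [0.0, 0.0, -1.0]]
contact_force: [0.6, -0.3, 0.0]
gripper_width: -0.3
```

Request:
play_rows --steps '[[[0, 0, 0, 0, 0, 0.97, -1], [0, 0, 0, 0, 0, 0.97, -1], [0, 0, 0, 0, 0, 0.97, -1], [0, 0, 0, 0, 0, 0.97, -1], [0, 0, 0, 0, 0, 0.97, -1], [0, 0, 0, 0, 0, 0.97, -1], [0, 0, 0, 0, 0, 0.97, -1], [0, 0, 0, 0, 0, 0.97, -1], [0, 0, 0, 0, 0, 0.97, -1], [0, 0, 0, 0, 0, 0.97, -1], [0, 0, 0, 0, 0, 0.97, -1], [0, 0, 0, 0, 0, 0.97, -1]]]'

```text
time: 2.2
position: [465.3, 240.9, 159.2]
eef_rot: [[0.992, 0.13, -0.0], [0.13, -0.992, -0.0], [-0.0, 0.0, -1.0]]
contact_force: [0.2, -0.8, -0.1]
gripper_width: 0.1
```

```bash
python3 - <<'E'
from h import *
from cell import env
c=env.capture("wrist"); cv2.imwrite("pics/w1.png",c["color"][:,:,::-1])
st(env,(-113,175),60,-90)
print(env.observe()["qpos"])
E
```

```text
t 2.25 track xy -113.0 188.1 z 159.2 heading -90.5 tilt 0.01 F(track) [ 0.1 -0.1] Fz 0.0 w -0.0
shift units(tool) [0.   0.33 2.48] turn z units -0.09
[-46.14200441  20.22744166  18.29980232 114.09661788  -8.53862295
  46.95036335 -15.80790642]
```

View pics/w1.png

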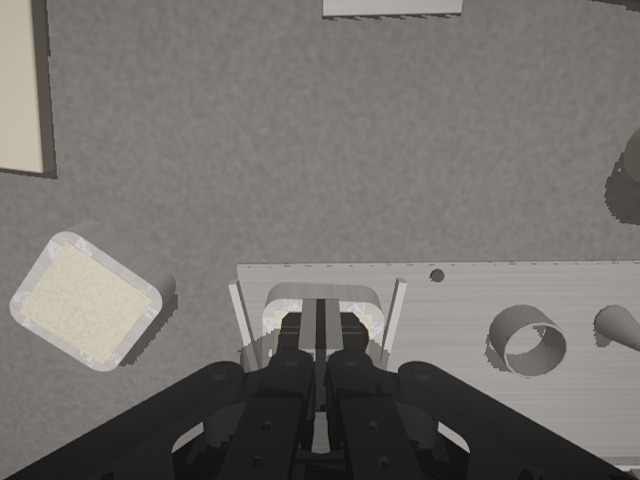

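The wrist view shows the carrier's rear face centred at column 322, in line with the shut fingers. The rails' flare ends are at columns 235 and 402, and the cutter and nozzle are well off to the right. I descend behind the carrier.

Request:
play_rows --steps '[[[0, 0, 0.45, 0, 0, 0, -1], [0, 0, 0.45, 0, 0, 0, -1], [0, 0, 0.45, 0, 0, 0, -1], [0, 0, 0.45, 0, 0, 0, -1], [0, 0, 0.45, 0, 0, 0, -1], [0, 0, 0.45, 0, 0, 0, -1], [0, 0, 0.4, 0, 0, 0, -1], [0, 0, 0.3, 0, 0, 0, -1], [0, 0.2, 0.15, 0, 0, 0, -1], [0, 0.2, 0.05, 0, 0, 0, -1], [0, 0.1, 0, 0, 0, 0, -1], [0, 0.05, 0, 0, 0, 0, -1]]]'

```text
time: 3.25
position: [469.1, 217.6, 15.9]
eef_rot: [[0.991, 0.132, 0.001], [0.132, -0.991, -0.0], [0.001, 0.0, -1.0]]
contact_force: [0.3, -0.1, -0.5]
gripper_width: -0.0
```

Request:
play_rows --steps '[[[0, 0.08, 0, 0, 0, 0, -1], [0, 0.08, 0, 0, 0, 0, -1], [0, 0.06, 0, 0, 0, 0, -1], [0, 0.06, 0, 0, 0, 0, -1], [0, 0.06, 0, 0, 0, 0, -1], [0, 0.06, 0, 0, 0, 0, -1], [0, 0.06, 0, 0, 0, 0, -1], [0, 0.06, 0, 0, 0, 0, -1]]]'

```text
time: 3.92
position: [471.1, 198.7, 15.3]
eef_rot: [[0.991, 0.134, 0.0], [0.134, -0.991, 0.001], [0.0, -0.001, -1.0]]
contact_force: [0.2, 1.9, -0.6]
gripper_width: -0.2
```

```bash
python3 - <<'E'
from h import *
from cell import env
st(env)
c=env.capture("top"); im=c["color"][138:298,225:365,::-1]; cv2.imwrite("pics/t2.png",cv2.resize(im,None,fx=3.75,fy=3.75,interpolation=cv2.INTER_CUBIC))
E
```

```text
t 3.92 track xy -112.9 145.5 z 15.3 heading -90.0 tilt 0.03 F(track) [0.5 1.8] Fz -0.6 w -0.2
```

Contact at y≈145, as expected. I push on down leg A.

Request:
play_rows --steps '[[[0, 0.04, 0, 0, 0, 0, -1], [0, 0.06, 0, 0, 0, 0, -1], [0, 0.06, 0, 0, 0, 0, -1], [0, 0.06, 0, 0, 0, 0, -1], [0, 0.06, 0, 0, 0, 0, -1], [0, 0.06, 0, 0, 0, 0, -1], [0, 0.06, 0, 0, 0, 0, -1], [0, 0.06, 0, 0, 0, 0, -1], [0, 0.06, 0, 0, 0, 0, -1], [0, 0.06, 0, 0, 0, 0, -1], [0, 0.06, 0, 0, 0, 0, -1], [0, 0.06, 0, 0, 0, 0, -1]]]'

```text
time: 4.97
position: [474.7, 170.7, 15.3]
eef_rot: [[0.991, 0.134, -0.0], [0.134, -0.991, 0.0], [-0.0, -0.0, -1.0]]
contact_force: [-0.7, 4.0, 0.7]
gripper_width: 0.2
```

```bash
python3 - <<'E'
from h import *
from cell import env
st(env)
c=env.capture("top"); im=c["color"][138:298,225:365,::-1]; cv2.imwrite("pics/t3.png",cv2.resize(im,None,fx=3.75,fy=3.75,interpolation=cv2.INTER_CUBIC))
E
```

```text
t 4.97 track xy -113.0 117.2 z 15.3 heading -90.0 tilt 0.02 F(track) [-0.2  4.1] Fz 0.7 w 0.2
```

View pics/t3.png

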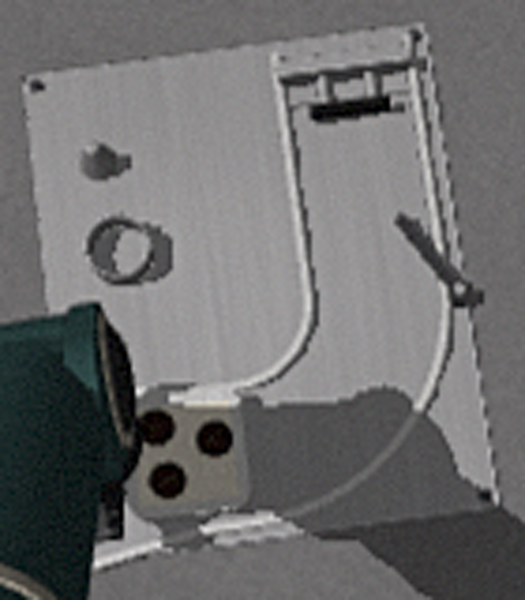

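The carrier (crop 190,455) has moved squarely into the channel with all three pralines standing. The push is about 4 N, so I carry on to the start of the bend.

Request:
play_rows --steps '[[[0, 0.08, 0, 0, 0, 0, -1], [0, 0.08, 0, 0, 0, 0, -1], [0, 0.08, 0, 0, 0, 0, -1], [0, 0.08, 0, 0, 0, 0, -1], [0, 0.08, 0, 0, 0, 0, -1], [0, 0.08, 0, 0, 0, 0, -1], [0, 0.08, 0, 0, 0, 0, -1], [0, 0.08, 0, 0, 0, 0, -1], [0, 0.08, 0, 0, 0, 0, -1], [0, 0.08, 0, 0, 0, 0, -1], [0, 0.08, 0, 0, 0, 0, -1], [0, 0.06, 0, 0, 0, 0, -1]]]'

```text
time: 6.02
position: [479.0, 133.3, 15.2]
eef_rot: [[0.991, 0.134, -0.002], [0.134, -0.991, 0.0], [-0.002, -0.0, -1.0]]
contact_force: [-3.3, 4.2, 2.1]
gripper_width: 0.1
```

```bash
python3 - <<'E'
from h import *
from cell import env
st(env)
E
```

```text
t 6.02 track xy -113.8 79.7 z 15.2 heading -90.0 tilt 0.10 F(track) [-2.7  4.6] Fz 2.1 w 0.1
```

Request:
play_rows --steps '[[[-0.04, 0.08, 0, 0, 0, -0.32, -1], [-0.04, 0.08, 0, 0, 0, -0.32, -1], [-0.04, 0.08, 0, 0, 0, -0.32, -1], [-0.04, 0.08, 0, 0, 0, -0.32, -1], [-0.04, 0.08, 0, 0, 0, -0.32, -1], [-0.04, 0.08, 0, 0, 0, -0.32, -1], [-0.04, 0.08, 0, 0, 0, -0.32, -1], [-0.04, 0.08, 0, 0, 0, -0.32, -1], [-0.04, 0.08, 0, 0, 0, -0.32, -1], [-0.04, 0.08, 0, 0, 0, -0.32, -1], [-0.04, 0.08, 0, 0, 0, -0.32, -1], [-0.04, 0.08, 0, 0, 0, -0.32, -1]]]'

```text
time: 7.02
position: [472.5, 90.2, 15.2]
eef_rot: [[0.892, 0.453, 0.0], [0.453, -0.892, -0.001], [-0.0, 0.001, -1.0]]
contact_force: [0.2, 1.7, 0.8]
gripper_width: -0.1
```

```bash
cat >> h.py <<'E'
def arc(env):
    "tool vs the ideal arc: angle phi of the carrier if the tool is 55 behind, lateral error (+ = outward)"
    s=env.observe(); a=w2t(s["position"])-[0,25]; R=s["eef_rot"]; h=np.arctan2(R[1,1],R[0,1])-T[2]
    hd=np.array([np.cos(h),np.sin(h)]); o=np.array([hd[1],-hd[0]]); F=RT.T@s["contact_force"][:2]
    print("along %.1f (ideal -55) outward %.1f (ideal 112.5) phi %.1f F along %.1f out %.1f"%(a@hd,a@o,np.degrees(h)+90,F@hd,F@o))
E
python3 - <<'E'
from h import *
from cell import env
st(env);arc(env)
c=env.capture("top"); im=c["color"][138:298,225:365,::-1]; cv2.imwrite("pics/t4.png",cv2.resize(im,None,fx=3.75,fy=3.75,interpolation=cv2.INTER_CUBIC))
E
```

```text
t 7.02 track xy -126.0 37.8 z 15.2 heading -70.8 tilt 0.04 F(track) [0.5 1.6] Fz 0.8 w -0.1
along -53.6 (ideal -55) outward 114.8 (ideal 112.5) phi 19.2 F along -1.4 out -1.0
```

View pics/t4.png

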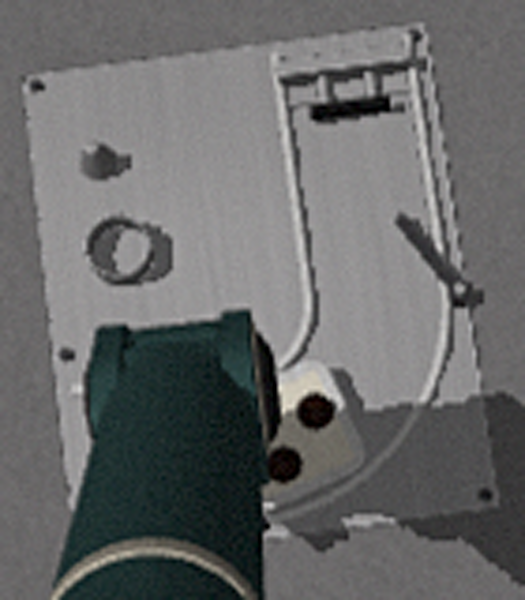

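The carrier (crop ~310,435) is turning with the bend by about 20° at low force. I continue round the arc.

Request:
play_rows --steps '[[[-0.04, 0.08, 0, 0, 0, -0.32, -1], [-0.04, 0.08, 0, 0, 0, -0.32, -1], [-0.04, 0.08, 0, 0, 0, -0.32, -1], [-0.04, 0.08, 0, 0, 0, -0.32, -1], [-0.04, 0.08, 0, 0, 0, -0.32, -1], [-0.04, 0.08, 0, 0, 0, -0.32, -1], [-0.04, 0.08, 0, 0, 0, -0.32, -1], [-0.04, 0.08, 0, 0, 0, -0.32, -1], [-0.04, 0.08, 0, 0, 0, -0.32, -1], [-0.04, 0.08, 0, 0, 0, -0.32, -1], [-0.04, 0.08, 0, 0, 0, -0.32, -1], [-0.04, 0.08, 0, 0, 0, -0.32, -1]]]'

```text
time: 8.07
position: [478.6, 48.6, 15.1]
eef_rot: [[0.693, 0.721, -0.001], [0.721, -0.693, -0.0], [-0.001, -0.001, -1.0]]
contact_force: [-2.9, 2.6, 2.2]
gripper_width: -0.0
```

```bash
python3 - <<'E'
from h import *
from cell import env
st(env);arc(env)
E
```

```text
t 8.07 track xy -125.6 -4.2 z 15.1 heading -51.6 tilt 0.07 F(track) [-2.6  3. ] Fz 2.2 w -0.0
along -55.1 (ideal -55) outward 116.5 (ideal 112.5) phi 38.4 F along -3.9 out 0.2
```

Request:
play_rows --steps '[[[-0.035, 0.08, 0, 0, 0, -0.32, -1], [-0.035, 0.08, 0, 0, 0, -0.32, -1], [-0.035, 0.08, 0, 0, 0, -0.32, -1], [-0.035, 0.08, 0, 0, 0, -0.32, -1], [-0.035, 0.08, 0, 0, 0, -0.32, -1], [-0.035, 0.08, 0, 0, 0, -0.32, -1], [-0.035, 0.08, 0, 0, 0, -0.32, -1], [-0.035, 0.08, 0, 0, 0, -0.32, -1], [-0.035, 0.08, 0, 0, 0, -0.32, -1], [-0.035, 0.08, 0, 0, 0, -0.32, -1], [-0.035, 0.08, 0, 0, 0, -0.32, -1], [-0.035, 0.08, 0, 0, 0, -0.32, -1]]]'

```text
time: 9.07
position: [499.4, 12.8, 14.9]
eef_rot: [[0.418, 0.909, -0.003], [0.909, -0.418, -0.001], [-0.002, -0.002, -1.0]]
contact_force: [-4.5, 2.7, 4.0]
gripper_width: 0.1
```

```bash
python3 - <<'E'
from h import *
from cell import env
st(env);arc(env)
c=env.capture("scene"); im=c["color"][180:360,240:460,::-1]; cv2.imwrite("pics/s5.png",cv2.resize(im,None,fx=3.3,fy=3.3,interpolation=cv2.INTER_CUBIC))
E
```

```text
t 9.07 track xy -109.8 -42.5 z 14.9 heading -32.4 tilt 0.18 F(track) [-4.1  3.3] Fz 4.0 w 0.1
along -56.6 (ideal -55) outward 115.8 (ideal 112.5) phi 57.6 F along -5.2 out -0.6
```

View pics/s5.png

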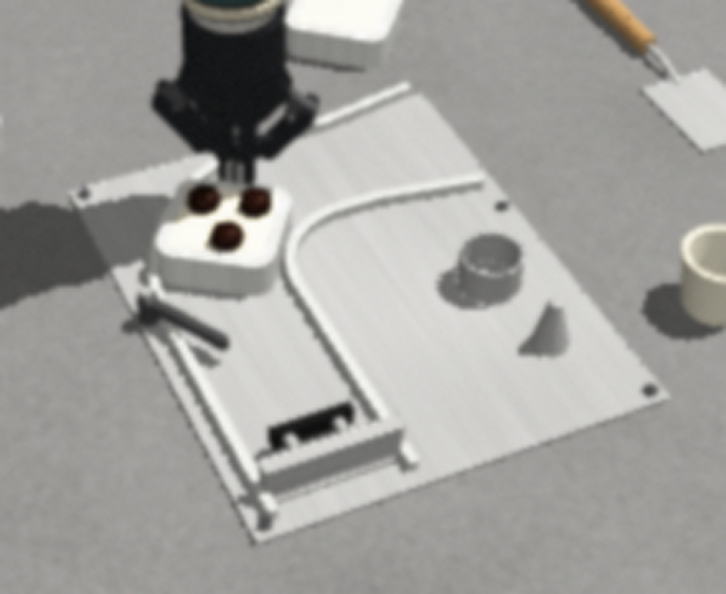

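The carrier (picture 222,240) is well round the bend with the pralines upright, and the pawl arm at (185,322) is still shut ahead. The force is about 5 N, so I continue.

Request:
play_rows --steps '[[[-0.035, 0.085, 0, 0, 0, -0.32, -1], [-0.035, 0.085, 0, 0, 0, -0.32, -1], [-0.035, 0.085, 0, 0, 0, -0.32, -1], [-0.035, 0.085, 0, 0, 0, -0.32, -1], [-0.035, 0.085, 0, 0, 0, -0.32, -1], [-0.035, 0.085, 0, 0, 0, -0.32, -1], [-0.035, 0.085, 0, 0, 0, -0.32, -1], [-0.035, 0.085, 0, 0, 0, -0.32, -1], [-0.035, 0.085, 0, 0, 0, -0.32, -1], [-0.035, 0.085, 0, 0, 0, -0.32, -1], [-0.035, 0.085, 0, 0, 0, -0.32, -1], [-0.035, 0.085, 0, 0, 0, -0.32, -1]]]'

```text
time: 10.12
position: [532.6, -14.4, 14.7]
eef_rot: [[0.097, 0.995, -0.006], [0.995, -0.097, -0.001], [-0.001, -0.006, -1.0]]
contact_force: [-9.6, 4.3, 8.4]
gripper_width: -0.3
```

```bash
python3 - <<'E'
from h import *
from cell import env
st(env);arc(env)
E
```

```text
t 10.12 track xy -80.5 -73.9 z 14.7 heading -13.2 tilt 0.33 F(track) [-8.9  5.6] Fz 8.4 w -0.3
along -55.7 (ideal -55) outward 114.7 (ideal 112.5) phi 76.8 F along -10.0 out -3.4
```

Request:
play_rows --steps '[[[-0.035, 0.07, -0.005, 0, 0, -0.32, -1], [-0.035, 0.07, -0.005, 0, 0, -0.32, -1], [-0.035, 0.07, -0.005, 0, 0, -0.32, -1], [-0.035, 0.07, -0.005, 0, 0, -0.32, -1]]]'

```text
time: 10.45
position: [543.5, -20.6, 14.9]
eef_rot: [[-0.015, 1.0, -0.005], [1.0, 0.015, -0.001], [-0.001, -0.005, -1.0]]
contact_force: [-3.7, 1.8, -1.6]
gripper_width: 0.2
```

```bash
python3 - <<'E'
from h import *
from cell import env
st(env);arc(env)
c=env.capture("scene"); im=c["color"][180:360,240:460,::-1]; cv2.imwrite("pics/s6.png",cv2.resize(im,None,fx=3.3,fy=3.3,interpolation=cv2.INTER_CUBIC))
E
```

```text
t 10.45 track xy -70.6 -81.5 z 14.9 heading -6.8 tilt 0.31 F(track) [-3.4  2.3] Fz -1.6 w 0.2
along -57.4 (ideal -55) outward 114.2 (ideal 112.5) phi 83.2 F along -3.7 out -1.9
```

View pics/s6.png

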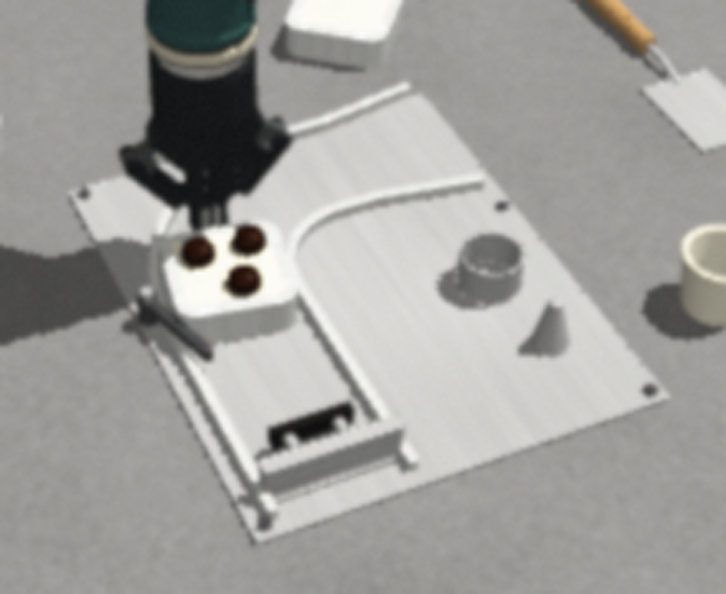

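The pawl (picture 180,325) is now being swung aside by the carrier (235,285), the pralines stand, and the force is under 10 N. I square up the last 7° and push on along leg B.

Request:
play_rows --steps '[[[0, 0.06, 0, 0, 0, -0.2, -1], [0, 0.06, 0, 0, 0, -0.2, -1], [0, 0.06, 0, 0, 0, -0.2, -1], [0, 0.06, 0, 0, 0, -0.2, -1], [0, 0.06, 0, 0, 0, -0.2, -1], [0, 0.06, 0, 0, 0, -0.2, -1], [0, 0.06, 0, 0, 0, -0.16, -1], [0, 0.06, 0, 0, 0, 0, -1], [0, 0.06, 0, 0, 0, 0, -1], [0, 0.06, 0, 0, 0, 0, -1], [0, 0.06, 0, 0, 0, 0, -1], [0, 0.06, 0, 0, 0, 0, -1]]]'

```text
time: 11.5
position: [573.6, -20.5, 15.6]
eef_rot: [[-0.132, 0.991, -0.003], [0.991, 0.132, -0.004], [-0.003, -0.004, -1.0]]
contact_force: [-6.1, -3.9, -0.0]
gripper_width: -0.1
```

```bash
python3 - <<'E'
from h import *
from cell import env
st(env)
E
```

```text
t 11.50 track xy -40.7 -85.4 z 15.6 heading -0.1 tilt 0.28 F(track) [-6.5 -3.1] Fz -0.0 w -0.1
```

Request:
play_rows --steps '[[[0.01, 0.08, 0, 0, 0, 0, -1], [0.01, 0.08, 0, 0, 0, 0, -1], [0.01, 0.08, 0, 0, 0, 0, -1], [0.01, 0.08, 0, 0, 0, 0, -1], [0.01, 0.08, 0, 0, 0, 0, -1], [0.01, 0.08, 0, 0, 0, 0, -1], [0.01, 0.08, 0, 0, 0, 0, -1], [0.01, 0.08, 0, 0, 0, 0, -1], [0, 0.08, 0, 0, 0, 0, -1], [0, 0.08, 0, 0, 0, 0, -1], [0, 0.08, 0, 0, 0, 0, -1], [0, 0.08, 0, 0, 0, 0, -1]]]'

```text
time: 12.5
position: [611.7, -12.0, 15.6]
eef_rot: [[-0.132, 0.991, -0.002], [0.991, 0.132, -0.003], [-0.003, -0.003, -1.0]]
contact_force: [-4.3, -4.5, -0.7]
gripper_width: 0.3
```

```bash
python3 - <<'E'
from h import *
from cell import env
st(env)
c=env.capture("scene"); im=c["color"][180:360,240:460,::-1]; cv2.imwrite("pics/s7.png",cv2.resize(im,None,fx=3.3,fy=3.3,interpolation=cv2.INTER_CUBIC))
E
```

```text
t 12.50 track xy -1.7 -82.1 z 15.6 heading -0.1 tilt 0.24 F(track) [-4.9 -3.9] Fz -0.7 w 0.3
```

View pics/s7.png

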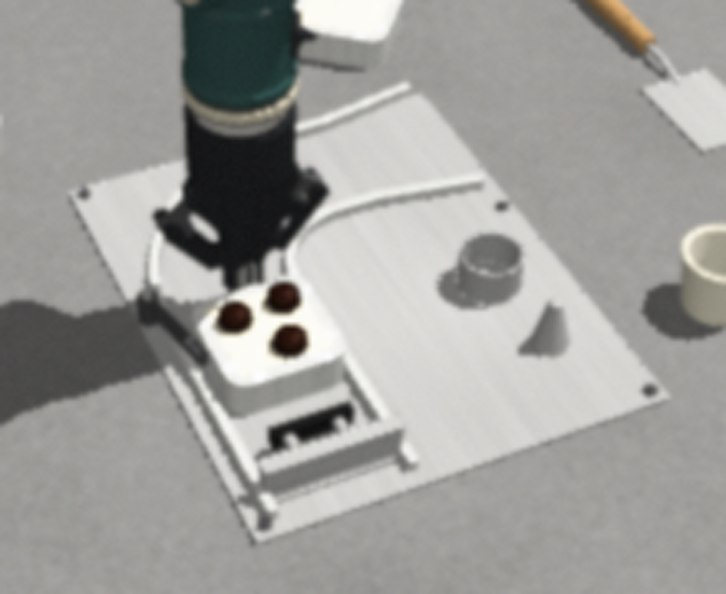

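Carrier at about x=53 with the pawl riding on its side (picture 180,330) and the buffer just ahead (310,425). I approach the buffer.

Request:
play_rows --steps '[[[0, 0.07, 0, 0, 0, 0, -1], [0, 0.07, 0, 0, 0, 0, -1], [0, 0.07, 0, 0, 0, 0, -1], [0, 0.07, 0, 0, 0, 0, -1], [0, 0.07, 0, 0, 0, 0, -1], [0, 0.07, 0, 0, 0, 0, -1], [0, 0.07, 0, 0, 0, 0, -1], [0, 0.07, 0, 0, 0, 0, -1], [0, 0.05, 0, 0, 0, 0, -1], [0, 0.05, 0, 0, 0, 0, -1]]]'

```text
time: 13.38
position: [638.2, -7.9, 15.6]
eef_rot: [[-0.132, 0.991, -0.002], [0.991, 0.132, -0.003], [-0.003, -0.002, -1.0]]
contact_force: [-4.0, -3.4, -1.8]
gripper_width: 0.2
```

```bash
python3 - <<'E'
from h import *
from cell import env
st(env)
E
```

```text
t 13.38 track xy 25.1 -81.6 z 15.6 heading -0.1 tilt 0.18 F(track) [-4.4 -2.8] Fz -1.8 w 0.2
```

Request:
play_rows --steps '[[[0, 0.04, 0, 0, 0, 0, -1], [0, 0.04, 0, 0, 0, 0, -1], [0, 0.04, 0, 0, 0, 0, -1], [0, 0.04, 0, 0, 0, 0, -1], [0, 0.04, 0, 0, 0, 0, -1], [0, 0.04, 0, 0, 0, 0, -1]]]'

```text
time: 13.88
position: [646.9, -6.4, 15.5]
eef_rot: [[-0.133, 0.991, -0.003], [0.991, 0.133, -0.003], [-0.002, -0.004, -1.0]]
contact_force: [-7.0, -4.3, -0.2]
gripper_width: 0.2
```

Request:
play_rows --steps '[[[0, 0.03, 0, 0, 0, 0, -1], [0, 0.03, 0, 0, 0, 0, -1], [0, 0.03, 0, 0, 0, 0, -1], [0, 0.03, 0, 0, 0, 0, -1]]]'

```text
time: 14.22
position: [650.6, -5.9, 15.4]
eef_rot: [[-0.133, 0.991, -0.006], [0.991, 0.133, -0.003], [-0.002, -0.006, -1.0]]
contact_force: [-9.4, -4.0, 1.9]
gripper_width: -0.2
```

```bash
python3 - <<'E'
from h import *
from cell import env
st(env)
c=env.capture("scene"); im=c["color"][180:360,240:460,::-1]; cv2.imwrite("pics/s8.png",cv2.resize(im,None,fx=3.3,fy=3.3,interpolation=cv2.INTER_CUBIC))
E
```

```text
t 14.22 track xy 37.6 -81.2 z 15.4 heading -0.1 tilt 0.36 F(track) [-9.8 -2.7] Fz 1.9 w -0.2
```

View pics/s8.png

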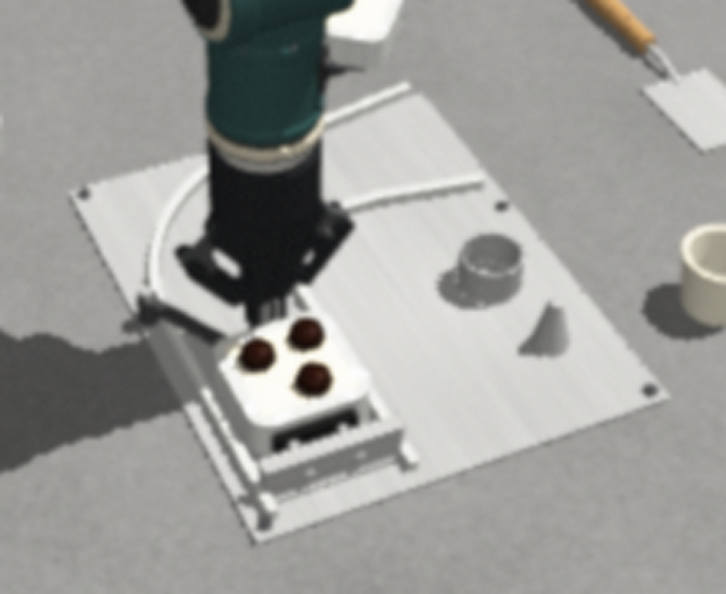

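The buffer is engaged: the force has risen from 4 to 10 N and the pawl (picture 185,322) is already swinging in behind the carrier. I make small steps to the hard stop.

Request:
play_rows --steps '[[[0, 0.025, 0, 0, 0, 0, -1], [0, 0.025, 0, 0, 0, 0, -1], [0, 0.025, 0, 0, 0, 0, -1], [0, 0, 0, 0, 0, 0, -1]]]'

```text
time: 14.6
position: [653.0, -5.5, 15.4]
eef_rot: [[-0.133, 0.991, -0.007], [0.991, 0.133, -0.003], [-0.002, -0.007, -1.0]]
contact_force: [-9.0, -4.3, 3.1]
gripper_width: -0.0
```

Request:
play_rows --steps '[[[0, 0.025, 0, 0, 0, 0, -1], [0, 0.025, 0, 0, 0, 0, -1], [0, 0, 0, 0, 0, 0, -1]]]'

```text
time: 14.85
position: [654.6, -5.3, 15.4]
eef_rot: [[-0.133, 0.991, -0.008], [0.991, 0.133, -0.003], [-0.002, -0.008, -1.0]]
contact_force: [-11.7, -4.3, 5.0]
gripper_width: -0.2
```

Request:
play_rows --steps '[[[0, 0.025, 0, 0, 0, 0, -1], [0, 0.025, 0, 0, 0, 0, -1], [0, 0, 0, 0, 0, 0, -1]]]'

```text
time: 15.1
position: [656.2, -5.1, 15.4]
eef_rot: [[-0.133, 0.991, -0.009], [0.991, 0.133, -0.004], [-0.002, -0.009, -1.0]]
contact_force: [-13.9, -4.6, 5.7]
gripper_width: 0.2
```

```bash
python3 - <<'E'
from h import *
from cell import env
st(env)
c=env.capture("scene"); im=c["color"][260:350,270:390,::-1]; cv2.imwrite("pics/s9.png",cv2.resize(im,None,fx=6,fy=6,interpolation=cv2.INTER_CUBIC))
E
```

```text
t 15.10 track xy 43.2 -81.2 z 15.4 heading -0.1 tilt 0.53 F(track) [-14.4  -2.7] Fz 5.7 w 0.2
```

View pics/s9.png

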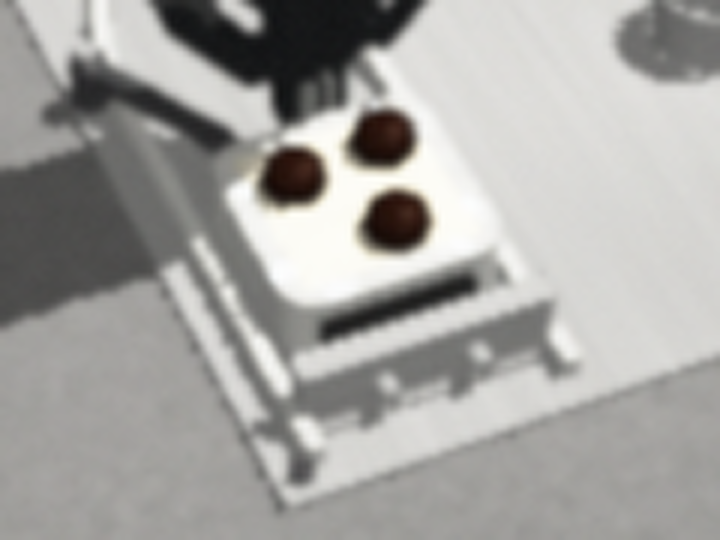

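The pawl (picture 90,75 to 235,135) is almost at its shut slope behind the rear corner. There is still no hard stop, so I press on in 1 mm steps while easing the downward rub.

Request:
play_rows --steps '[[[0, 0.025, -0.015, 0, 0, 0, -1], [0, 0.025, -0.015, 0, 0, 0, -1], [0, 0, 0, 0, 0, 0, -1]]]'

```text
time: 15.4
position: [657.9, -4.8, 15.8]
eef_rot: [[-0.133, 0.991, -0.009], [0.991, 0.133, -0.003], [-0.002, -0.009, -1.0]]
contact_force: [-11.9, -4.5, 2.3]
gripper_width: 0.2
```

```bash
python3 - <<'E'
from h import *
from cell import env
st(env)
E
```

```text
t 15.40 track xy 44.9 -81.2 z 15.8 heading -0.1 tilt 0.55 F(track) [-12.4  -2.8] Fz 2.3 w 0.2
```

Request:
play_rows --steps '[[[0, 0.025, -0.015, 0, 0, 0, -1], [0, 0.025, -0.01, 0, 0, 0, -1], [0, 0, 0, 0, 0, 0, -1]]]'

```text
time: 15.65
position: [657.9, -4.8, 15.9]
eef_rot: [[-0.133, 0.991, -0.013], [0.991, 0.132, -0.004], [-0.002, -0.014, -1.0]]
contact_force: [-14.9, -5.2, 1.1]
gripper_width: -0.3
```

Request:
play_rows --steps '[[[0, 0.025, -0.01, 0, 0, 0, -1], [0, 0.025, -0.01, 0, 0, 0, -1], [0, 0, 0, 0, 0, 0, -1]]]'

```text
time: 15.9
position: [657.9, -4.8, 16.0]
eef_rot: [[-0.132, 0.991, -0.018], [0.991, 0.132, -0.004], [-0.002, -0.018, -1.0]]
contact_force: [-17.5, -5.4, 1.6]
gripper_width: 0.3
```

The hard stop is reached: x stays at 657.9 while the force climbs to 18 N. I compare the pawl's dark-pixel line with the starting picture numerically.

```bash
cat > pawl.py <<'E'
from h import *
from cell import env
c=env.capture("scene"); n=c["color"].min(2).astype(int); o=cv2.imread("pics/scene0.png").min(2).astype(int)
s5=None
for nm,a in (("start",o),("now",n)):
    m=a[264:294,278:316]<70
    print(nm,[(278+j,round(264+np.nonzero(m[:,j])[0].mean(),1),int(m[:,j].sum())) for j in range(m.shape[1]) if m[:,j].any()])
st(env)
E
python3 pawl.py
```

```text
start [(279, np.float64(278.0), 1), (280, np.float64(278.0), 1), (281, np.float64(277.0), 3), (282, np.float64(274.5), 8), (283, np.float64(274.5), 8), (284, np.float64(275.0), 7), (285, np.float64(275.0), 7), (286, np.float64(275.0), 7), (287, np.float64(274.5), 6), (288, np.float64(274.5), 4), (289, np.float64(274.5), 4), (290, np.float64(275.0), 3), (291, np.float64(275.0), 3), (292, np.float64(276.0), 3), (293, np.float64(276.0), 3), (294, np.float64(277.0), 3), (295, np.float64(277.5), 2), (296, np.float64(278.0), 3), (297, np.float64(278.5), 2), (298, np.float64(279.0), 3), (299, np.float64(279.5), 2), (300, np.float64(280.0), 3), (301, np.float64(280.5), 2), (302, np.float64(281.0), 3), (303, np.float64(281.5), 2), (304, np.float64(282.0), 3), (305, np.float64(283.0), 3), (306, np.float64(283.5), 2), (307, np.float64(283.5), 2)]
now [(282, np.float64(275.0), 4), (283, np.float64(274.5), 8), (284, np.float64(275.0), 7), (285, np.float64(275.5), 6), (286, np.float64(275.0), 5), (287, np.float64(275.0), 5), (288, np.float64(274.5), 4), (289, np.float64(275.0), 3), (290, np.float64(275.0), 3), (291, np.float64(275.5), 2), (292, np.float64(276.0), 3), (293, np.float64(276.0), 3), (294, np.float64(276.5), 4), (295, np.float64(277.0), 3), (296, np.float64(277.0), 3), (297, np.float64(278.0), 3), (298, np.float64(274.5), 4), (299, np.float64(273.2), 5), (300, np.float64(272.0), 6), (301, np.float64(271.7), 7), (302, np.float64(273.0), 8), (303, np.float64(271.6), 8), (304, np.float64(273.5), 11), (305, np.float64(272.9), 10), (306, np.float64(272.6), 11), (307, np.float64(271.7), 11), (308, np.float64(267.5), 8), (309, np.float64(268.5), 8), (310, np.float64(268.5), 8), (311, np.float64(269.5), 8), (312, np.float64(269.5), 8), (313, np.float64(269.5), 8), (314, np.float64(274.5), 12), (315, np.float64(277.4), 17)]
t 15.95 track xy 45.0 -81.2 z 16.0 heading -0.1 tilt 1.04 F(track) [-18.2  -2.3] Fz 1.6 w 0.1
```

The pawl line matches its shut line within ~0.5 px. I ease back slowly and feel whether the pawl holds the carrier.

Request:
play_rows --steps '[[[0, -0.04, 0, 0, 0, 0, -1], [0, -0.04, 0, 0, 0, 0, -1], [0, -0.04, 0, 0, 0, 0, -1], [0, -0.04, 0, 0, 0, 0, -1], [0, -0.04, 0, 0, 0, 0, -1], [0, 0, 0, 0, 0, 0, -1]]]'

```text
time: 16.45
position: [657.0, -3.5, 18.6]
eef_rot: [[-0.134, 0.991, -0.002], [0.991, 0.134, -0.001], [-0.001, -0.002, -1.0]]
contact_force: [-5.6, -2.4, -3.6]
gripper_width: -0.0
```

Request:
play_rows --steps '[[[0, -0.04, 0, 0, 0, 0, -1], [0, -0.04, 0, 0, 0, 0, -1], [0, -0.04, 0, 0, 0, 0, -1], [0, -0.04, 0, 0, 0, 0, -1], [0, -0.04, 0, 0, 0, 0, -1], [0, 0, 0, 0, 0, 0, -1]]]'

```text
time: 16.95
position: [650.0, -3.4, 19.4]
eef_rot: [[-0.134, 0.991, 0.001], [0.991, 0.134, 0.0], [0.0, 0.001, -1.0]]
contact_force: [-2.7, -1.2, -1.5]
gripper_width: 0.0
```

```bash
python3 pawl.py
```

```text
start [(279, np.float64(278.0), 1), (280, np.float64(278.0), 1), (281, np.float64(277.0), 3), (282, np.float64(274.5), 8), (283, np.float64(274.5), 8), (284, np.float64(275.0), 7), (285, np.float64(275.0), 7), (286, np.float64(275.0), 7), (287, np.float64(274.5), 6), (288, np.float64(274.5), 4), (289, np.float64(274.5), 4), (290, np.float64(275.0), 3), (291, np.float64(275.0), 3), (292, np.float64(276.0), 3), (293, np.float64(276.0), 3), (294, np.float64(277.0), 3), (295, np.float64(277.5), 2), (296, np.float64(278.0), 3), (297, np.float64(278.5), 2), (298, np.float64(279.0), 3), (299, np.float64(279.5), 2), (300, np.float64(280.0), 3), (301, np.float64(280.5), 2), (302, np.float64(281.0), 3), (303, np.float64(281.5), 2), (304, np.float64(282.0), 3), (305, np.float64(283.0), 3), (306, np.float64(283.5), 2), (307, np.float64(283.5), 2)]
now [(282, np.float64(274.2), 6), (283, np.float64(274.5), 8), (284, np.float64(275.0), 7), (285, np.float64(275.0), 7), (286, np.float64(274.5), 6), (287, np.float64(275.0), 5), (288, np.float64(274.5), 4), (289, np.float64(274.5), 4), (290, np.float64(274.5), 4), (291, np.float64(274.5), 4), (292, np.float64(275.5), 4), (293, np.float64(275.5), 4), (294, np.float64(276.5), 4), (295, np.float64(276.5), 4), (296, np.float64(277.5), 4), (297, np.float64(278.5), 4), (298, np.float64(278.5), 4), (299, np.float64(279.5), 4), (300, np.float64(279.5), 4), (301, np.float64(280.5), 4), (302, np.float64(278.2), 6), (303, np.float64(278.0), 5), (304, np.float64(275.8), 6), (305, np.float64(271.6), 5), (306, np.float64(269.0), 4), (307, np.float64(265.5), 4), (308, np.float64(266.0), 5), (309, np.float64(266.0), 5), (310, np.float64(266.5), 6), (311, np.float64(266.5), 6), (312, np.float64(266.5), 6), (313, np.float64(276.3), 11), (314, np.float64(278.1), 13), (315, np.float64(277.9), 15)]
t 17.00 track xy 37.4 -78.7 z 19.4 heading 0.0 tilt 0.04 F(track) [-3.2 -1.2] Fz -0.2 w 0.2
```

Request:
play_rows --steps '[[[0, -0.04, 0, 0, 0, 0, -1], [0, -0.04, 0, 0, 0, 0, -1], [0, -0.04, 0, 0, 0, 0, -1], [0, -0.04, 0, 0, 0, 0, -1], [0, -0.04, 0, 0, 0, 0, -1], [0, 0, 0, 0, 0, 0, -1]]]'

```text
time: 17.5
position: [642.2, -4.8, 19.4]
eef_rot: [[-0.134, 0.991, 0.001], [0.991, 0.134, 0.0], [0.0, 0.001, -1.0]]
contact_force: [-0.3, -0.8, 0.6]
gripper_width: -0.2
```

Request:
play_rows --steps '[[[0, -0.1, 0, 0, 0, 0, -1], [0, -0.2, 0, 0, 0, 0, -1], [0, -0.3, 0, 0, 0, 0, -1], [0, -0.3, 0, 0, 0, 0, -1], [0, 0, 0, 0, 0, 0, -1]]]'

```text
time: 17.92
position: [603.3, -10.3, 18.7]
eef_rot: [[-0.133, 0.991, -0.003], [0.991, 0.133, -0.001], [-0.0, -0.003, -1.0]]
contact_force: [0.3, -0.1, 0.3]
gripper_width: 0.1
```

```bash
python3 pawl.py | grep -v start
```

```text
now [(281, np.float64(271.5), 2), (282, np.float64(273.5), 8), (283, np.float64(274.5), 8), (284, np.float64(274.5), 8), (285, np.float64(274.5), 8), (286, np.float64(273.0), 9), (287, np.float64(273.5), 8), (288, np.float64(273.5), 6), (289, np.float64(273.5), 6), (290, np.float64(274.0), 5), (291, np.float64(274.0), 5), (292, np.float64(275.0), 5), (293, np.float64(275.5), 6), (294, np.float64(276.0), 5), (295, np.float64(276.5), 6), (296, np.float64(277.0), 5), (297, np.float64(278.0), 5), (298, np.float64(278.0), 5), (299, np.float64(278.7), 3), (300, np.float64(280.0), 1), (301, np.float64(280.5), 2), (302, np.float64(281.5), 2), (303, np.float64(281.5), 2), (309, np.float64(264.0), 1), (310, np.float64(264.5), 2), (311, np.float64(265.0), 3), (312, np.float64(287.5), 2), (313, np.float64(287.0), 7), (314, np.float64(286.5), 8), (315, np.float64(282.1), 10)]
t 17.97 track xy -8.1 -79.3 z 19.1 heading -0.0 tilt 0.07 F(track) [ 0.7 -0.8] Fz 0.0 w -0.0
```

Contact is gone and the pawl line is on its shut line. I raise the tool and move clear for a final check.

Request:
play_rows --steps '[[[0, 0, -0.3, 0, 0, 0, -1], [0, 0, -0.5, 0, 0, 0, -1], [0, 0, -0.6, 0, 0, 0, -1], [0, 0, -0.6, 0, 0, 0, -1], [0, -0.3, -0.6, 0, 0, 0, -1], [0, -0.3, -0.6, 0, 0, 0, -1], [0, -0.5, -0.5, 0, 0, 0, -1], [0, -0.5, -0.5, 0, 0, 0, -1], [0, -0.5, -0.3, 0, 0, 0, -1], [0, -0.5, 0, 0, 0, 0, -1], [0, -0.3, 0, 0, 0, 0, -1], [0, 0, 0, 0, 0, 0, -1]]]'

```text
time: 18.97
position: [490.1, -25.6, 200.6]
eef_rot: [[-0.133, 0.991, 0.001], [0.991, 0.133, -0.001], [-0.001, 0.001, -1.0]]
contact_force: [0.4, -0.4, 0.7]
gripper_width: 0.1
```

```bash
python3 pawl.py; python3 - <<'E'
from h import *
from cell import env
c=env.capture("scene"); im=c["color"][180:360,240:460,::-1]; a=cv2.resize(im,None,fx=1.8,fy=1.8,interpolation=cv2.INTER_CUBIC)
t=env.capture("top"); g=t["color"][138:300,225:365,::-1]; b=cv2.resize(g,None,fx=2.8,fy=2.8,interpolation=cv2.INTER_CUBIC)
h=max(a.shape[0],b.shape[0]); z=np.zeros((h,a.shape[1]+b.shape[1],3),np.uint8); z[:a.shape[0],:a.shape[1]]=a; z[:b.shape[0],a.shape[1]:]=b; print(z.shape)
cv2.imwrite("pics/fin.png",z)
# carrier top centre in the scene view, z=34
m=(c["color"].min(2)>185).astype(np.uint8); n,l,s,ce=cv2.connectedComponentsWithStats(m)
for i in range(1,n):
    if 300<s[i,4]<4000: 
        x,y,w,h_=s[i,:4]; print(s[i],np.round(w2t(ray(c,(x+w/2,y+h_/2),34)),1))
E
```

```text
start [(279, np.float64(278.0), 1), (280, np.float64(278.0), 1), (281, np.float64(277.0), 3), (282, np.float64(274.5), 8), (283, np.float64(274.5), 8), (284, np.float64(275.0), 7), (285, np.float64(275.0), 7), (286, np.float64(275.0), 7), (287, np.float64(274.5), 6), (288, np.float64(274.5), 4), (289, np.float64(274.5), 4), (290, np.float64(275.0), 3), (291, np.float64(275.0), 3), (292, np.float64(276.0), 3), (293, np.float64(276.0), 3), (294, np.float64(277.0), 3), (295, np.float64(277.5), 2), (296, np.float64(278.0), 3), (297, np.float64(278.5), 2), (298, np.float64(279.0), 3), (299, np.float64(279.5), 2), (300, np.float64(280.0), 3), (301, np.float64(280.5), 2), (302, np.float64(281.0), 3), (303, np.float64(281.5), 2), (304, np.float64(282.0), 3), (305, np.float64(283.0), 3), (306, np.float64(283.5), 2), (307, np.float64(283.5), 2)]
now [(281, np.float64(277.0), 1), (282, np.float64(274.2), 6), (283, np.float64(274.5), 8), (284, np.float64(275.0), 7), (285, np.float64(275.0), 7), (286, np.float64(275.0), 7), (287, np.float64(275.0), 5), (288, np.float64(274.5), 4), (289, np.float6
[... 424 characters left out ...]
, np.float64(287.5), 2), (313, np.float64(287.0), 7), (314, np.float64(286.5), 8), (315, np.float64(286.5), 8)]
t 19.02 track xy -122.6 -79.2 z 200.5 heading -0.0 tilt 0.14 F(track) [0.6 0.2] Fz -1.0 w -0.1
(454, 788, 3)
[ 316    0  199   54 3616] [-1244.4   928.4]
[   0   52  236   39 2097] [-1299.3  -365. ]
[ 436  117   68   34 1318] [-355.3  603.8]
[ 345  123   94   52 3097] [-375.6  333.1]
[327 171  36  22 577] [-274.  127.]
[ 501  173  139   91 2684] [107.8 592.1]
[436 201  36  24 454] [-31.6 329.4]
[198 202  42  27 712] [-268.  -239.8]
[466 222  44  32 820] [ 86.9 350.4]
[136 290  26  19 384] [ -38.8 -459.8]
[   0  299   54   92 3970] [ -10.6 -710.1]
[537 457  68  23 795] [628.3 122.2]
```

View pics/fin.png

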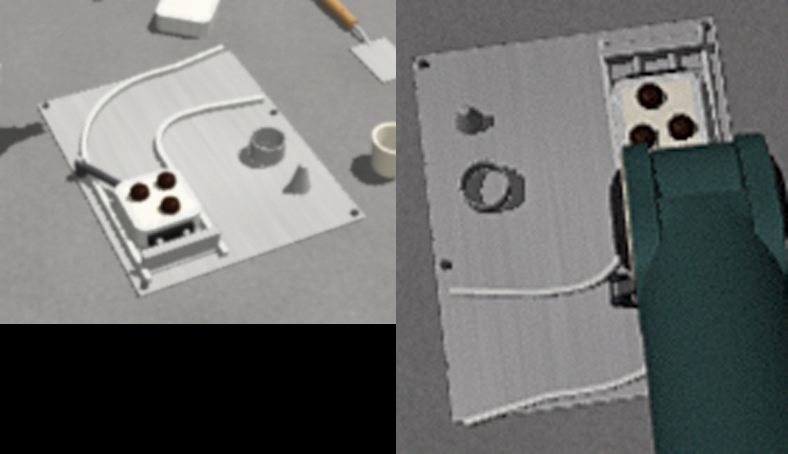

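The final picture shows the carrier in the station (left half 160,200; right half 655,115). All three pralines are upright, the pawl sits on its start (shut) line behind it, the cutter and nozzle are in place, and the arm is clear. I'm handing in.

```bash
python3 -c "
from cell import env
print(env.close_job())"
```

```text
the job is handed in; nothing more can be done
None
```

I pushed the loaded carrier with shut fingers down leg A, round the bend and along leg B to the hard stop. I then backed off slowly until the pawl held it, raised the arm clear and handed in at about 19 s. No verdict was reported.

- **Force:** the wrist readings peaked at about 18 N, against the 40 N limit.
- **Hard stop:** the tool stayed at x = 657.9 mm while the force climbed, so the carrier was fully in.
- **Pawl:** its pixel line matched the starting shut line to within 0.5 px. The force fell to zero as I backed away, so the pawl, not the fingers, was holding the carrier.
- **Carrier position:** I put its centre at about x = 90 mm by feel. An automatic blob check of the carrier in the last picture found nothing, so its y position rests on the fit in the channel (±3.5 mm) and the picture.
- **Pralines and bench:** the last picture shows all three pralines upright and the cutter and nozzle in place. I did not measure the other bench items again, but the arm stayed well away from them.

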